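Clamp a wooden block under a ratchet hold-down

ROBOT

A 6-joint arm with a two-finger parallel gripper is mounted at the origin on the work surface. World frame = base frame: x ahead of the robot, y to its left, z up, the work surface at z = 0. Lengths are in m, angles in rad, forces in N, time in s.
With the tool pointing down it reaches from about 0.35 to 0.875 m from the base axis. Payload 4.2 kg.
Tool frame: the origin (TCP) lies midway between the tips of the shut fingers; the grasp point (between the pads) lies 19 mm behind it; z points along the fingers, y is the direction in which the jaws open and shut (so a half turn about z gives the same grasp; the last joint's range is limited). The gripper opens to 87 mm and grips with 3 to 60 N. Pads are 19 mm wide; open, the fingers measure 117 mm over their backs; the gripper's body (75 mm by 190 mm) begins 51 mm behind the grasp point.
Start: joints at [-1.045, 0.385, 0.008, 0, -1.194, -0.259], TCP at [0.165, -0.603, 0.223] pointing down, gripper open.
Joint ranges: [-3.14, 3.14], [-1.21, 2.06], [-1.07, 1.41], [-3.16, 2.05], [-2.99, -0.16], [-3.1, 3.1]. Speed limits (rad/s): [2.79, 2.79, 3.14, 3.14, 3.14, 3.14].

INTERFACE

Orientations are given as a unit quaternion [w, x, y, z].
In Python, from bench import arm, viewer gives the robot as it stands.
- The arm moves only by the tool play_rows, never from a script. Its argument "increments" is a list that holds one entry, the list of rows, each a list of 6 numbers: the shift along the tool's x, y, z in units of 0.5 m (1.0 is 0.5 m), then the turn, a rotation vector about the tool's x, y, z in units of 360 degrees (1.0 is 360 degrees). A call has 1 to 8 rows; each row is the pose to reach, as a shift and turn from the pose measured when the call began, along the tool's axes at that moment, turning the shorter way round; what a row does not reach only later rows make up. A row lasts 1/10 s, in which the tool goes at most 50 mm and 8.59 degrees, less where a joint would pass 70% of its speed; a pose out of reach is approached as far as the arm can. A call with a number of a shift or a turn outside -1 to 1 is refused whole. A call with a gripper value outside its range is refused whole. "jaw" is the opening, from 0 (shut) to 1 (fully open), set as the call begins (left out, the last holds). The fingers move at their own pace and stop on an object; the grip force is fixed at half the most. Time passes only in rows, so rows that repeat a pose let the fingers close. It gives the time, the measured TCP pose, the force and the opening at its end, in the units of the state.
- arm.get_state(): the state, without advancing time (a new reading comes with each control period).
- viewer.get_image(name): name is "scene" or "top"; returns a dict with "pixels" (384x512x3 uint8, red, green, blue), "camera_matrix" (3x3 intrinsics, pixels), "xyz" and "orientation" of the camera in the world. Camera axes: x right, y up, looking along -z (the intrinsics and any distortion apply to the point x, -y, -z); pixel columns grow to the right and rows downward; lengths in m; the calibration is good to about 2 mm. A picture is of the moment at which its call begins. There is no depth.
- arm.finish_job(): hands the job in, once; it reports no verdict.
The state is a dict: "t": time; "joint_positions": joint angles; "qd": joint speeds; "joint_efforts": joint torques, N m; "tcp_pos": TCP position; "tool_rot": TCP orientation; "contact_force": force on the tool from outside, world axes, zero at the start; "ft_torque": the same for the moment, N m; "opening": finger opening in m.
Only numpy, scipy, OpenCV 4.12 (cv2) and the standard library are available. Lean on these libraries where they do the work, as an engineer would, in place of code of your own. Each camera call takes 0.05 s, during which the arm holds its last target.

TASK

Raise the yellow hold-down tooth by tooth to its top notch and leave it hanging there on the pawl, then tip the standing wooden block over the front edge of the steel bed so that it lies flat and square on the bed with the whole raised pad over it. Then lift the red pawl tab until the pad has come down onto the block, and let the tab spring home again; leave the other things on the bench where they are.

Things in the scene. Friction and masses are not known exactly. Their poses are not given: they have to be found in the camera images.
- press: Fixed frame of the hold-down. Origin: middle of the bed's front edge, at bench height. z up; x level, from that edge back over the bed; y level along the edge, to the left for someone facing along x. Bed: steel plate, x 0 to 150 mm, y -75 to 75, top 12 mm above the bench: its front edge is a step that stops a block slid against it, and over which the block is tipped. Mm offsets below are in these axes.
- column (a point): foot of the fixed blue column plate left of the bed, which carries rail, pawl and guard: x 46 to 55 mm, y 120 to 200, 270 mm high. The blue base plate round it reaches from y 75 to 220 and is 12 mm thick.
- guard (a point): middle of the underside of the fixed clear plastic guard above the pawl tab, 270 mm above the bench, x 35 to 105 mm, y 139 to 251, 5 mm thick. Because of it the tab has to be reached with the tool slanting in from the left: fingers pointing down and towards -y, 30 to 45 degrees from vertical.
- holddown (a joint): height (m) of the toothed rail with yellow arm, pad and handle; 0 lowest, upper stop 0.118. Notches at 0, 0.018, 0.036, 0.054, 0.072, 0.090 and, topmost, 0.108: let go between two, it sinks to the lower. Starts in the second, 0.018. 0.6 kg, damped (60 N per m/s): lifting at 0.05 m/s takes 10 to 16 N; pawl held out, it sinks by itself at 0.09 m/s. Reads about 0.055 with the pad on the lying block.
- pawl (a joint): angle (rad) of the sprung pawl: 0 home in the teeth, stop at 0.45. Above about 0.2 its nose is clear of the teeth and the rail sinks. Raising the tab opens it (up to 5 N at the tab); let go, it springs home. It clicks in and out by itself as the rail is raised.
- pawl_pin (a point): the brass pin about which the pawl turns, level along x, at x 70, y 176, z 170 mm; the tab's middle is 64 mm to its left.
- handle (a point): middle of the hold-down's black lifting handle: level round bar 14 mm thick, 96 mm long along y, on a yellow post at each end (76 mm free between them), 38 mm free below it, down to the yellow arm (20 x 20 mm). At x 70, y 0, 150 mm above the bench at joint 0, straight above the pad; rises with the joint.
- pad (a point): middle of the underside of the hold-down's black rubber pad (36 mm in x, 50 in y, 8 thick), at x 70, y 0, 13 mm above the bench at joint 0. Only in the top notch does it clear the block as it tips over. As it falls the block tends to slide back 10 to 25 mm towards the front, so that it may have to be pushed home under the pad afterwards (a few N).
- tab (a point): middle of the red tab at the end of the pawl lever: 18 mm in x (the width to pinch), 32 in y, 24 high; at pawl 0 it is at x 70, y 240, z 174 mm. Nothing stands below it or to its left. Its axes turn with the pawl.
- block_mid (a point): centre of the loose pale wooden block, 56 x 90 x 104 mm (own x, y, z), 0.25 to 0.45 kg. Starts standing on the bench before the bed, own x within 7 degrees of the press x, 10 to 40 mm gap to the step. Tipped as wanted, its own x points down and its own z along the press x; it lies 56 mm high on the bed, centre 36 to 78 mm behind the front edge and within 22 mm of the bed's middle line, so that the whole pad is over it.
- glue_mid (a point): centre of a yellow glue bottle, 54 mm across, 150 mm high; stays where it is
- offcut_mid (a point): centre of a plywood offcut 140 x 90 x 12 mm right of the bed; stays where it is
- tape_mid (a point): centre of a pale roll of tape, 96 mm across, 24 mm high; stays where it is
- cclamp_mid (a point): middle of a black C-clamp lying flat, about 170 x 110 x 18 mm; stays where it is
- brush_mid (a point): middle of a bench brush with green handle, 275 x 50 x 28 mm; stays where it is
- driver_mid (a point): middle of a screwdriver with red handle, 180 mm long; stays where it is

How it is judged:
By the outcome, as a careful person would: the job done as asked, in the order asked, and still so for the second after the job is handed in, with the robot touching nothing.
It also fails if it takes over 72 s, if anything falls off the work surface, if the arm or the gripper's body presses on something with over 40 N, if the wrist force passes 120 N, or if a joint passes its speed limit or range.

## Working session

There is one attempt and no reset: what is moved stays moved. The work goes in short steps, Python scripts to look and compute and a tool call to move; the robot and the scene stay as the last step left them, time stands still between calls to the robot, and variables do not carry over. Pictures are saved under pics/ and viewed, and the job is handed in when it is done.

Besides the shell and the picture viewer there is one more tool, called after ">>>" as name([rows], argument=value, ...), one row to a line, values as JSON. play_rows: Moves the arm, as the interface text tells. Its arguments: {"type":"object","properties":{"increments":{"type":"array","items":{"type":"array","items":{"type":"array","items":{"type":"number"}}}},"jaw":{"type":"number"}},"required":["increments"]}

```bash
ls -la; mkdir -p pics; python3 - <<'E'
from bench import arm, viewer
import cv2, numpy as np
print(arm.get_state())
for n in ("scene","top"):
    im=viewer.get_image(n)
    print(n,im["camera_matrix"],im["xyz"],im["orientation"],[k for k in im])
    cv2.imwrite(f"pics/{n}0.png",im["pixels"][:,:,::-1])
    np.savez(f"{n}0.npz",**im)
E
```

```text
total 12
drwxr-xr-x  3 agent agent 4096 Dec  6 20:41 .
drwxr-xr-x 23 root  root  4096 Dec  6 20:41 ..
drwxr-xr-x  2 agent agent 4096 Dec  6 20:41 pics
{'t': 0.0, 'joint_positions': array([-1.04538010e+00,  3.85535699e-01,  6.62804756e-03, -5.11479990e-04,
       -1.19400853e+00, -2.58615954e-01]), 'qd': array([ 0.00140367, -0.00175455, -0.00089134,  0.0005164 ,  0.00059432,
        0.00094999]), 'joint_efforts': array([ 1.44956789e-04, -3.90666568e+01,  1.87408412e+01,  4.22000349e+00,
        1.09541128e-02, -2.11740803e-04]), 'tcp_pos': array([ 0.16464796, -0.6022924 ,  0.22147122]), 'tool_rot': array([-1.85279672e-04, -1.32911244e-01,  9.91127349e-01,  1.07033707e-03]), 'contact_force': array([-0.48325686, -0.77932739, -0.20773839]), 'ft_torque': array([ 0.03425869, -0.00863305, -0.01732271]), 'opening': 0.08700042424064505}
scene [[361.83535583   0.         256.87660284]
 [  0.         361.83535583 196.13350045]
 [  0.           0.           1.        ]] [1.40733371 0.27014013 0.89410389] [0.5229519  0.25591579 0.35803575 0.72995809] ['pixels', 'camera_matrix', 'xyz', 'orientation']
top [[452.48285704   0.         260.75246982]
 [  0.         452.48285704 191.87962419]
 [  0.           0.           1.        ]] [ 0.35572698 -0.03575001  1.5172034 ] [ 0.706078    0.04254434 -0.04699588 -0.70529088] ['pixels', 'camera_matrix', 'xyz', 'orientation']
```

View pics/scene0.png

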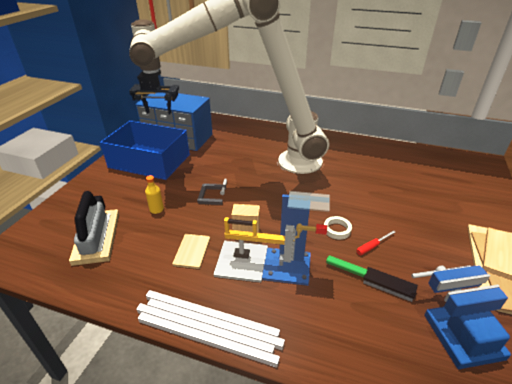

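View pics/top0.png

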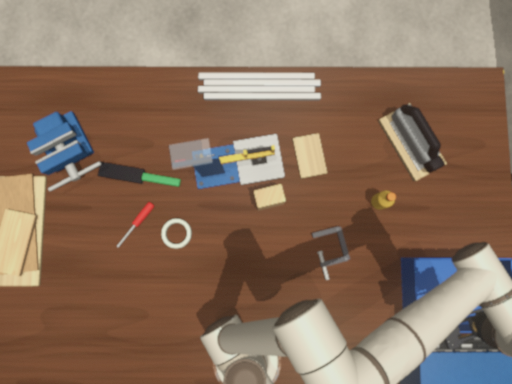

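Overview: in the top view the press bed is at about (258,160), the standing block at (269,195) on the robot's side, and the guard at (191,153). I'll zoom in.

```bash
python3 - <<'E'
import cv2
a=cv2.imread("pics/top0.png"); cv2.imwrite("pics/top0z.png",cv2.resize(a[115:235,150:350],None,fx=4,fy=4,interpolation=cv2.INTER_CUBIC))
a=cv2.imread("pics/scene0.png"); cv2.imwrite("pics/scene0z.png",cv2.resize(a[175:305,180:360],None,fx=4.4,fy=4.4,interpolation=cv2.INTER_CUBIC))
E
```

```text
(no output)
```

View pics/top0z.png

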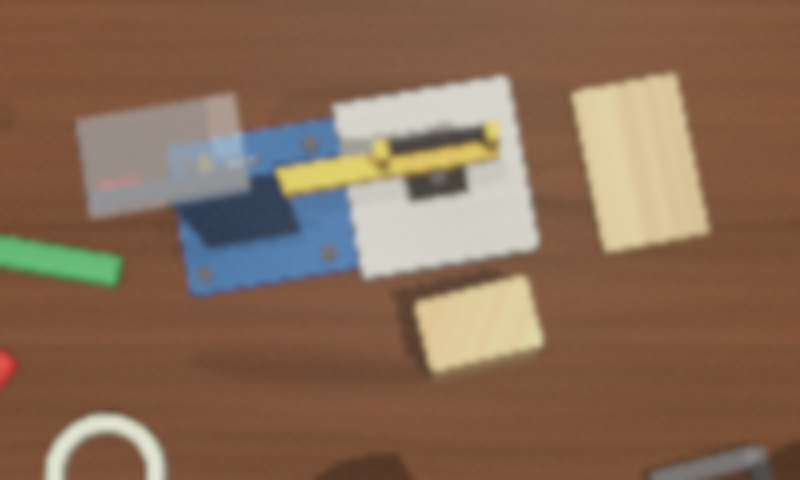

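View pics/scene0z.png

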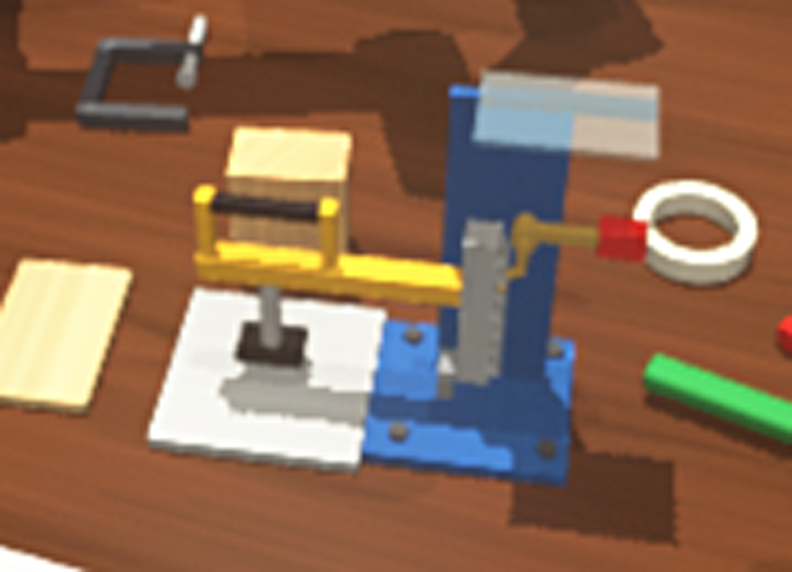

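```bash
cat > h.py <<'E'
import numpy as np, cv2
from scipy.spatial.transform import Rotation as R
from scipy.optimize import least_squares
def q2R(q): return R.from_quat([q[1],q[2],q[3],q[0]]).as_matrix()
def cam(n):
    d=np.load(n+"0.npz"); return d["camera_matrix"],d["xyz"],q2R(d["orientation"])
C={n:cam(n) for n in("scene","top")}
def proj(n,P):
    K,t,Rm=C[n]; p=(np.asarray(P)-t)@Rm; 
    p=p*[1,-1,-1]; u=p@K.T; return u[...,:2]/u[...,2:]
def onplane(n,uv,z):
    K,t,Rm=C[n]; uv=np.atleast_2d(uv).astype(float)
    r=np.c_[uv,np.ones(len(uv))]@np.linalg.inv(K).T*[1,-1,-1]; r=r@Rm.T
    return t+r*((z-t[2])/r[:,2])[:,None]
def P2W(pose,P):  # pose x,y,yaw ; P in m press axes
    c,s=np.cos(pose[2]),np.sin(pose[2]); P=np.atleast_2d(P)
    return np.c_[pose[0]+c*P[:,0]-s*P[:,1],pose[1]+s*P[:,0]+c*P[:,1],P[:,2]]
zt=lambda p:(np.array(p)+.5)/4-.5+[150,115]
zs=lambda p:(np.array(p)+.5)/4.4-.5+[180,175]
E
python3 - <<'E'
from h import *
bed=np.array([[0,-75,12],[0,75,12],[150,75,12],[150,-75,12]])/1e3
gd=np.array([[35,139,272.5],[35,251,272.5],[105,251,272.5],[105,139,272.5]])/1e3
tb=zt([(540,247),(362,278),(332,103),(508,75)]); sb=zs([(195,290),(387,310),(358,458),(150,442)])
sg=zs([(484,72),(659,87),(656,157),(473,143)]); tg=zt([(250,190),(91,218),(77,119),(236,94)])
print(onplane("top",tb,.012).round(4)); print(onplane("scene",sb,.012).round(4))
obs=[("top",bed,tb),("scene",bed,sb),("top",gd,tg),("scene",gd,sg)]
f=lambda p:np.concatenate([(proj(n,P2W(p,P))-uv).ravel() for n,P,uv in obs])
r=least_squares(f,[.5,0,0],loss="soft_l1"); print(r.x,f(r.x).reshape(-1,2).round(1))
for i in ([0],[1],[0,1]):
    g=lambda p:np.concatenate([(proj(obs[k][0],P2W(p,obs[k][1]))-obs[k][2]).ravel() for k in i])
    print(i,least_squares(g,[.5,0,0]).x)
bk=np.array([[-28,-45,104],[-28,45,104],[28,45,104],[28,-45,104]])/1e3
t=zt([(543,345),(433,375),(415,303),(527,276)]); s=zs([(237,127),(351,132),(347,168),(227,178)])
print(onplane("top",t,.104).round(4)); print(onplane("scene",s,.104).round(4))
for o in ([("top",bk,t)],[("scene",bk,s)],[("top",bk,t),("scene",bk,s)]):
    g=lambda p:np.concatenate([(proj(n,P2W(p,P))-uv).ravel() for n,P,uv in o])
    q=least_squares(g,[.4,0,0]).x; print("block",q,"pressframe",R.from_euler('z',-r.x[2]).apply(np.r_[q[:2]-r.x[:2],0]).round(4),np.degrees(q[2]-r.x[2]))
print("tab",P2W(r.x,[[.07,.24,.174]]), proj("scene",P2W(r.x,[[.07,.24,.174],[.07,0,.168]])), zs([(622,238),(268,206)]))
print("handle",P2W(r.x,[[.07,0,.168]]))
E
```

```text
[[ 0.6003 -0.1256  0.012 ]
 [ 0.5737  0.0241  0.012 ]
 [ 0.724   0.0506  0.012 ]
 [ 0.7487 -0.0992  0.012 ]]
[[ 0.6022 -0.1241  0.012 ]
 [ 0.5748  0.0244  0.012 ]
 [ 0.7184  0.0483  0.012 ]
 [ 0.7521 -0.0952  0.012 ]]
[ 0.58774892 -0.05086919  0.17755399] [[-0.3 -0.2]
 [ 0.4 -0.2]
 [ 0.3  0.5]
 [-0.3  0. ]
 [-0.  -0.3]
 [-0.4 -0.2]
 [-0.   1. ]
 [-0.4 -1.1]
 [ 0.1  0.1]
 [ 0.2  0. ]
 [-0.1  0.5]
 [-0.4 -0. ]
 [-0.2  0.4]
 [-0.2  0.6]
 [ 0.6  0.5]
 [ 0.2 -0.3]]
[0] [ 0.58773836 -0.05037778  0.17264809]
[1] [ 0.58810969 -0.05098644  0.18953292]
[0, 1] [ 0.58786181 -0.05062523  0.18047182]
[[ 0.5074 -0.122   0.104 ]
 [ 0.4836 -0.0356  0.104 ]
 [ 0.5405 -0.0214  0.104 ]
 [ 0.5621 -0.1097  0.104 ]]
[[ 0.5081 -0.1223  0.104 ]
 [ 0.4851 -0.0351  0.104 ]
 [ 0.5274 -0.0242  0.104 ]
 [ 0.5678 -0.1067  0.104 ]]
block [ 0.52341612 -0.07215857  0.24841076] pressframe [-0.0671 -0.0096  0.    ] 4.059793541801469
block [ 0.52204796 -0.07224186  0.31171797] pressframe [-0.0684 -0.0094  0.    ] 7.687029731489694
block [ 0.52302798 -0.07210749  0.26925303] pressframe [-0.0675 -0.0095  0.    ] 5.253967859519185
tab [[0.61425901 0.19772126 0.174     ]] [[321.30085247 228.69490276]
 [240.26529669 222.01963501]] [[320.97727273 228.70454545]
 [240.52272727 221.43181818]]
handle [[ 0.65664843 -0.03850562  0.168     ]]
```

```bash
cat >> h.py <<'E'
POSE=np.array([.58775,-.05087,.1776])
def toW(p): return P2W(POSE,np.array([p])/1e3)[0]
def toP(w):
    c,s=np.cos(POSE[2]),np.sin(POSE[2]); d=np.array(w[:2])-POSE[:2]
    return np.array([c*d[0]+s*d[1],-s*d[0]+c*d[1],w[2]])*1e3
RP=R.from_euler('z',POSE[2])
def rot(z,y):  # tool z and y directions in press axes
    z=np.array(z,float); z/=np.linalg.norm(z); y=np.array(y,float); y-=z*(z@y); y/=np.linalg.norm(y)
    return RP*R.from_matrix(np.c_[np.cross(y,z),y,z])
def st():
    from bench import arm
    s=arm.get_state(); q=s["tool_rot"]; return s,R.from_quat([q[1],q[2],q[3],q[0]])
def go(p,Rt):  # p press mm TCP
    s,Rn=st(); d=toW(p)-s["tcp_pos"]
    sh=Rn.inv().apply(d)/.5; rv=(Rn.inv()*Rt).as_rotvec()/(2*np.pi)
    print("now",toP(s["tcp_pos"]).round(1),"need",np.r_[sh,rv].round(4).tolist(),"dist mm",round(np.linalg.norm(d)*1e3,1),"deg",round(np.linalg.norm(rv)*360,1))
def rep():
    s,Rn=st(); M=(RP.inv()*Rn).as_matrix()
    print("t",round(s["t"],2),"P",toP(s["tcp_pos"]).round(1),"z",M[:,2].round(3),"y",M[:,1].round(3),"F(press)",RP.inv().apply(s["contact_force"]).round(1),"op",round(s["opening"]*1e3,1),"q",s["joint_positions"].round(2))
E
python3 - <<'E'
from h import *
rep(); go([70,0,260],rot([0,0,-1],[-1,0,0]))
E
```

```text
t 0.1 P [-513.9 -468.1  221.6] z [-0.     0.002 -1.   ] y [-0.089  0.996  0.002] F(press) [1.2 0.4 0.1] op 86.8 q [-1.05  0.39  0.01 -0.   -1.19 -0.26]
now [-513.9 -468.1  221.6] need [-1.2463, 0.8287, -0.0753, 0.0003, 0.0002, -0.2358] dist mm 749.3 deg 84.9
```

>>> play_rows([
  [[-0.04,0.03,-0.03,0,0,-0.008],[-0.12,0.08,-0.08,0,0,-0.023],[-0.2,0.13,-0.1,0,0,-0.04],[-0.28,0.18,-0.1,0,0,-0.057],[-0.36,0.24,-0.1,0,0,-0.073],[-0.44,0.29,-0.1,0,0,-0.09],[-0.52,0.34,-0.1,0,0,-0.105],[-0.6,0.4,-0.1,0,0,-0.12]],
], jaw=1)

```text
t: 0.9
tcp_pos: [0.4023, -0.3289, 0.2716]
tool_rot: [0.0, -0.49, 0.872, 0.001]
contact_force: [0.8, -1.0, 0.7]
opening: 0.0872
```

```bash
python3 - <<'E'
from h import *
rep(); go([70,0,260],rot([0,0,-1],[-1,0,0]))
E
```

```text
t 0.9 P [-231.7 -240.9  271.6] z [-0.001  0.002 -1.   ] y [-0.749  0.663  0.002] F(press) [ 0.6 -1.1  0.7] op 87.2 q [-0.37  0.17 -0.16 -0.   -1.24 -0.17]
now [-231.7 -240.9  271.6] need [-0.7605, -0.1328, 0.0239, 0.0002, 0.0003, -0.1153] dist mm 386.2 deg 41.5
```

>>> play_rows([
  [[-0.1,-0.02,0,0,0,-0.018],[-0.2,-0.035,0,0,0,-0.035],[-0.3,-0.05,0,0,0,-0.053],[-0.4,-0.07,0,0,0,-0.07],[-0.5,-0.09,0.01,0,0,-0.086],[-0.6,-0.105,0.015,0,0,-0.1],[-0.7,-0.122,0.02,0,0,-0.111],[-0.76,-0.133,0.024,0,0,-0.1153]],
])

```text
t: 1.7
tcp_pos: [0.6578, -0.0362, 0.2589]
tool_rot: [-0.0, 0.768, -0.64, -0.002]
contact_force: [0.1, 0.2, 0.2]
opening: 0.0868
```

```bash
python3 - <<'E'
from h import *
rep(); go([70,0,145],rot([0,0,-1],[-1,0,0]))
from bench import viewer
im=viewer.get_image("top"); a=im["pixels"][:,:,::-1]
cv2.imwrite("pics/top1z.png",cv2.resize(a[115:235,150:350],None,fx=4,fy=4,interpolation=cv2.INTER_CUBIC))
im=viewer.get_image("scene"); a=im["pixels"][:,:,::-1]
cv2.imwrite("pics/scene1z.png",cv2.resize(a[175:305,180:360],None,fx=4.4,fy=4.4,interpolation=cv2.INTER_CUBIC))
E
```

```text
t 1.7 P [ 71.5   2.  258.9] z [-0.002  0.003 -1.   ] y [-1.    -0.004  0.002] F(press) [0.2 0.2 0.2] op 86.8 q [ 0.19  0.42  0.16 -0.   -1.31 -0.01]
now [ 71.5   2.  258.9] need [0.0047, 0.0026, 0.2277, 0.0003, 0.0004, 0.0006] dist mm 113.9 deg 0.3
```

View pics/scene1z.png

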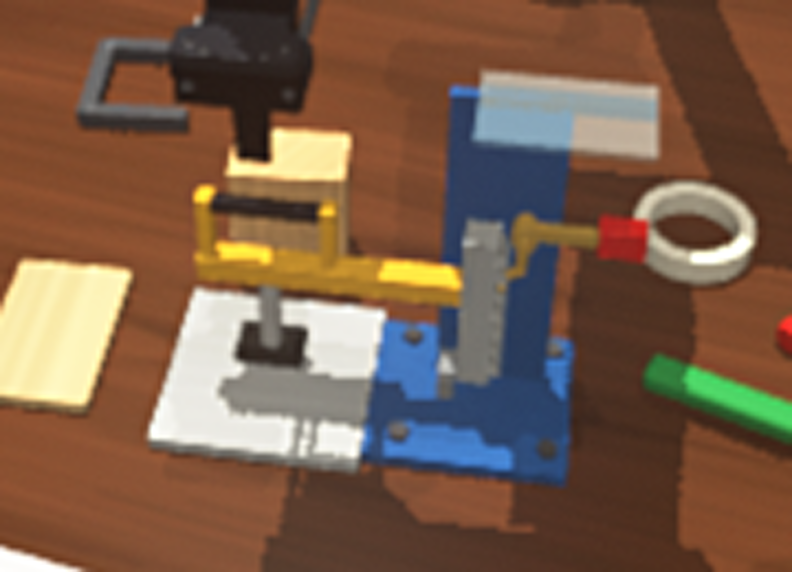

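The fingers hang over the middle of the handle (bar at about (268,206) in the zoom). I'll descend around the bar and close.

>>> play_rows([
  [[0.002,0.001,0.04,0,0,0],[0.004,0.0026,0.08,0,0,0],[0.0047,0.0026,0.12,0,0,0],[0.0047,0.0026,0.16,0,0,0],[0.0047,0.0026,0.19,0,0,0],[0.0047,0.0026,0.213,0,0,0],[0.0047,0.0026,0.223,0,0,0],[0.0047,0.0026,0.223,0,0,0]],
])

```text
t: 2.6
tcp_pos: [0.6568, -0.0375, 0.145]
tool_rot: [0.001, 0.769, -0.64, -0.003]
contact_force: [-0.3, -0.5, -0.3]
opening: 0.0867
```

>>> play_rows([
  [[0,0,0,0,0,0],[0,0,0,0,0,0],[0,0,0,0,0,0],[0,0,0,0,0,0],[0,0,0,0,0,0],[0,0,0,0,0,0],[0,0,0,0,0,0]],
], jaw=0)

```text
t: 3.3
tcp_pos: [0.6568, -0.0375, 0.145]
tool_rot: [0.001, 0.768, -0.64, -0.003]
contact_force: [-0.1, 0.7, 0.5]
opening: 0.0389
```

```bash
python3 - <<'E'
from h import *
rep()
E
```

```text
t 3.3 P [ 70.3   1.  145. ] z [-0.005  0.003 -1.   ] y [-1.    -0.005  0.005] F(press) [0.  0.7 0.5] op 38.9 q [ 0.19  0.5  -0.01 -0.   -1.07 -0.  ]
```

>>> play_rows([
  [[0,0,0,0,0,0],[0,0,0,0,0,0],[0,0,0,0,0,0],[0,0,0,0,0,0],[0,0,0,0,0,0],[0,0,0,0,0,0]],
], jaw=0)

```text
t: 3.9
tcp_pos: [0.6559, -0.0376, 0.145]
tool_rot: [0.002, 0.768, -0.64, -0.003]
contact_force: [-4.2, -0.4, 1.9]
opening: 0.013
```

>>> play_rows([
  [[0,0,-0.006,0,0,0],[0,0,-0.014,0,0,0],[0,0,-0.022,0,0,0],[0,0,-0.03,0,0,0],[0,0,-0.038,0,0,0],[0,0,-0.046,0,0,0],[0,0,-0.054,0,0,0],[0,0,-0.062,0,0,0]],
])

```text
t: 4.7
tcp_pos: [0.6559, -0.0376, 0.176]
tool_rot: [0.002, 0.768, -0.64, -0.004]
contact_force: [1.0, -0.2, -11.0]
opening: 0.0124
```

```bash
python3 - <<'E'
from h import *
rep()
E
```

```text
t 4.7 P [ 69.4   1.  176. ] z [-0.007  0.003 -1.   ] y [-1.    -0.004  0.007] F(press) [  0.9  -0.3 -11. ] op 12.4 q [ 0.19  0.48  0.03 -0.   -1.14 -0.  ]
```

>>> play_rows([
  [[0,0,-0.008,0,0,0],[0,0,-0.016,0,0,0],[0,0,-0.024,0,0,0],[0,0,-0.032,0,0,0],[0,0,-0.04,0,0,0],[0,0,-0.048,0,0,0],[0,0,-0.056,0,0,0],[0,0,-0.064,0,0,0]],
])

```text
t: 5.5
tcp_pos: [0.6558, -0.0377, 0.2079]
tool_rot: [0.002, 0.768, -0.64, -0.004]
contact_force: [1.3, -0.2, -9.9]
opening: 0.0126
```

>>> play_rows([
  [[0,0,-0.008,0,0,0],[0,0,-0.016,0,0,0],[0,0,-0.024,0,0,0],[0,0,-0.032,0,0,0],[0,0,-0.04,0,0,0],[0,0,-0.048,0,0,0],[0,0,-0.056,0,0,0],[0,0,-0.062,0,0,0]],
])

```text
t: 6.3
tcp_pos: [0.6558, -0.0377, 0.2397]
tool_rot: [0.002, 0.768, -0.64, -0.004]
contact_force: [-0.9, -0.2, -7.7]
opening: 0.0125
```

```bash
python3 - <<'E'
from h import *
rep()
from bench import viewer
im=viewer.get_image("scene"); a=im["pixels"][:,:,::-1]
cv2.imwrite("pics/scene2z.png",cv2.resize(a[145:285,180:360],None,fx=4.2,fy=4.2,interpolation=cv2.INTER_CUBIC))
E
```

```text
t 6.3 P [ 69.4   1.  239.7] z [-0.008  0.004 -1.   ] y [-1.    -0.004  0.008] F(press) [-0.9 -0.1 -7.7] op 12.5 q [ 0.19  0.43  0.13 -0.   -1.27 -0.  ]
```

View pics/scene2z.png

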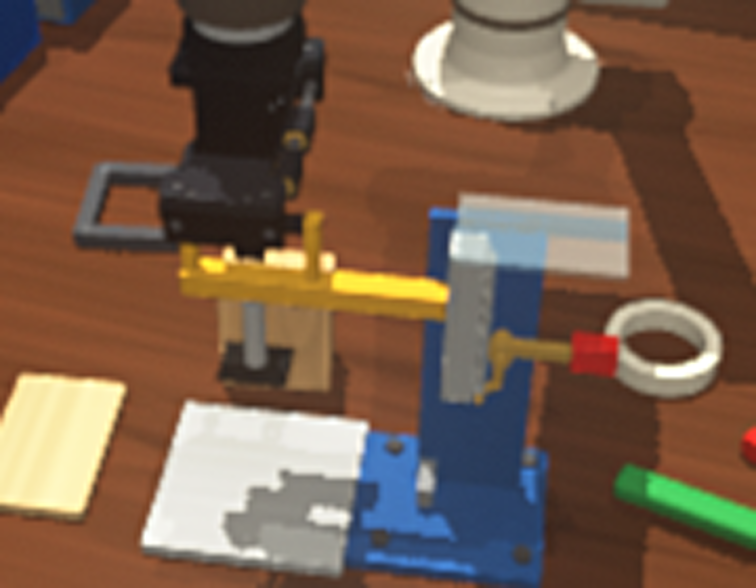

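The hold-down is raised; the pad at about (257,360) is well above the bed. I'll lower it gently to see whether the pawl takes the weight.

>>> play_rows([
  [[0,0,0.003,0,0,0],[0,0,0.006,0,0,0],[0,0,0.009,0,0,0],[0,0,0.011,0,0,0],[0,0,0.011,0,0,0]],
])

```text
t: 6.85
tcp_pos: [0.6559, -0.0377, 0.2351]
tool_rot: [0.002, 0.768, -0.64, -0.004]
contact_force: [-2.6, 0.5, -3.9]
opening: 0.0127
```

```bash
python3 - <<'E'
from h import *
rep()
E
```

```text
t 6.85 P [ 69.4   0.9 235.1] z [-0.007  0.003 -1.   ] y [-1.    -0.005  0.007] F(press) [-2.5  1.  -3.9] op 12.7 q [ 0.19  0.44  0.12 -0.   -1.26 -0.  ]
```

>>> play_rows([
  [[0,0,0,0,0,0],[0,0,0,0,0,0],[0,0,0,0,0,0],[0,0,0,0,0,0],[0,0,0,0,0,0],[0,0,0,0,0,0]],
], jaw=0.7)

```text
t: 7.45
tcp_pos: [0.6561, -0.0377, 0.2353]
tool_rot: [0.002, 0.768, -0.64, -0.003]
contact_force: [-0.6, -0.2, -0.5]
opening: 0.0528
```

```bash
python3 - <<'E'
from h import *
rep()
from bench import viewer
im=viewer.get_image("scene"); a=im["pixels"][:,:,::-1]
cv2.imwrite("pics/scene3z.png",cv2.resize(a[145:285,180:360],None,fx=4.2,fy=4.2,interpolation=cv2.INTER_CUBIC))
for h in (.09,.108):
  print(h,((proj("scene",np.array([toW([88,25,13+h*1e3]),toW([88,-25,13+h*1e3]),toW([70,48,150+h*1e3])]))-[180,145]+.5)*4.2-.5).round(0))
E
```

```text
t 7.45 P [ 69.6   0.9 235.3] z [-0.007  0.003 -1.   ] y [-1.    -0.005  0.007] F(press) [-0.6 -0.1 -0.5] op 52.8 q [ 0.19  0.44  0.12 -0.   -1.26 -0.  ]
0.09 [[286. 411.]
 [219. 404.]
 [321. 253.]]
0.108 [[286. 394.]
 [218. 386.]
 [321. 232.]]
```

View pics/scene3z.png

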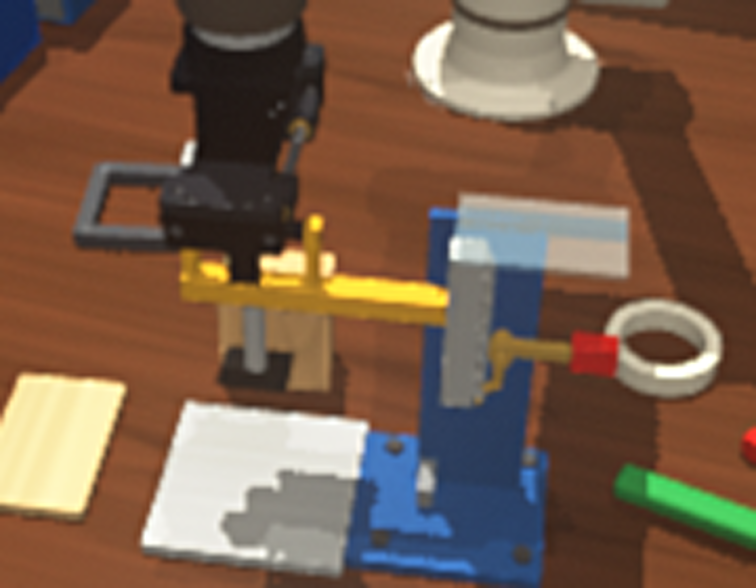

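Pad underside corners at about (219,386) and (286,391) in the zoom match the 0.108 notch (predicted (218,386) and (286,394)), and the force is about 0 after release, so it hangs on the pawl in the top notch. I'll back out upward.

>>> play_rows([
  [[0,0,-0.02,0,0,0],[0,0,-0.05,0,0,0],[0,0,-0.08,0,0,0],[0,0,-0.11,0,0,0],[0,0,-0.13,0,0,0],[0,0,-0.13,0,0,0]],
], jaw=0.6)

```text
t: 8.1
tcp_pos: [0.6573, -0.0379, 0.3026]
tool_rot: [0.0, 0.769, -0.64, -0.002]
contact_force: [-0.2, -0.4, 1.2]
opening: 0.052
```

```bash
python3 - <<'E'
from h import *
rep(); a=np.radians(25); go([-150,-10,220],rot([np.sin(a),0,-np.cos(a)],[0,1,0]))
E
```

```text
t 8.1 P [ 70.7   0.5 302.6] z [-0.003  0.003 -1.   ] y [-1.    -0.005  0.003] F(press) [-0.2 -0.3  1.2] op 52.0 q [ 0.19  0.41  0.24 -0.   -1.41 -0.  ]
now [ 70.7   0.5 302.6] need [0.0193, 0.4411, 0.1665, 0.0553, -0.0544, 0.2463] dist mm 235.9 deg 92.9
```

>>> play_rows([
  [[0,0.04,-0.01,0,0,0.01],[0,0.1,-0.01,0.004,-0.004,0.03],[0,0.16,0,0.009,-0.009,0.05],[0,0.22,0,0.014,-0.014,0.07],[0.01,0.28,0,0.02,-0.02,0.09],[0.01,0.34,0,0.025,-0.025,0.11],[0.02,0.39,0.02,0.03,-0.03,0.13],[0.02,0.44,0.04,0.034,-0.034,0.15]],
], jaw=0.5)

```text
t: 8.9
tcp_pos: [0.4412, -0.0882, 0.2828]
tool_rot: [0.144, -0.384, 0.912, 0.015]
contact_force: [-0.7, -0.0, 0.0]
opening: 0.0434
```

```bash
python3 - <<'E'
from h import *
rep(); a=np.radians(25); go([-140,-10,120],rot([np.sin(a),0,-np.cos(a)],[0,1,0]))
E
```

```text
t 8.9 P [-150.8  -10.8  282.8] z [ 0.272  0.091 -0.958] y [-0.569  0.818 -0.083] F(press) [-0.7  0.1  0. ] op 43.4 q [ 0.08 -0.08 -0.38 -0.14 -1.01 -0.79]
now [-150.8  -10.8  282.8] need [0.0716, 0.0162, 0.3179, 0.0218, -0.0202, 0.0951] dist mm 163.1 deg 35.9
```

>>> play_rows([
  [[0.005,0,0.03,0.003,-0.003,0.012],[0.015,0,0.07,0.006,-0.006,0.026],[0.025,0.003,0.12,0.009,-0.009,0.04],[0.035,0.006,0.17,0.012,-0.012,0.055],[0.045,0.01,0.22,0.015,-0.014,0.07],[0.057,0.013,0.265,0.019,-0.017,0.083],[0.067,0.015,0.3,0.0218,-0.0202,0.093],[0.0716,0.0162,0.318,0.0218,-0.0202,0.0951]],
])

```text
t: 9.7
tcp_pos: [0.4487, -0.0855, 0.1171]
tool_rot: [0.213, -0.086, 0.973, 0.019]
contact_force: [-0.8, 0.7, -0.0]
opening: 0.0438
```

```bash
python3 - <<'E'
from h import *
rep(); a=np.radians(25); go([-125,-10,25],rot([np.sin(a),0,-np.cos(a)],[0,1,0]))
from bench import viewer
im=viewer.get_image("top"); a=im["pixels"][:,:,::-1]
cv2.imwrite("pics/top4z.png",cv2.resize(a[115:235,150:350],None,fx=4,fy=4,interpolation=cv2.INTER_CUBIC))
E
```

```text
t 9.7 P [-143.    -9.6  117.1] z [ 0.418  0.    -0.909] y [0.001 1.    0.001] F(press) [-0.7  0.9 -0. ] op 43.8 q [ 0.16  0.06 -0.82 -0.02 -0.25 -1.54]
now [-143.    -9.6  117.1] need [0.0442, -0.001, 0.1824, 0.0, -0.0009, -0.0002] dist mm 93.8 deg 0.3
```

View pics/top4z.png

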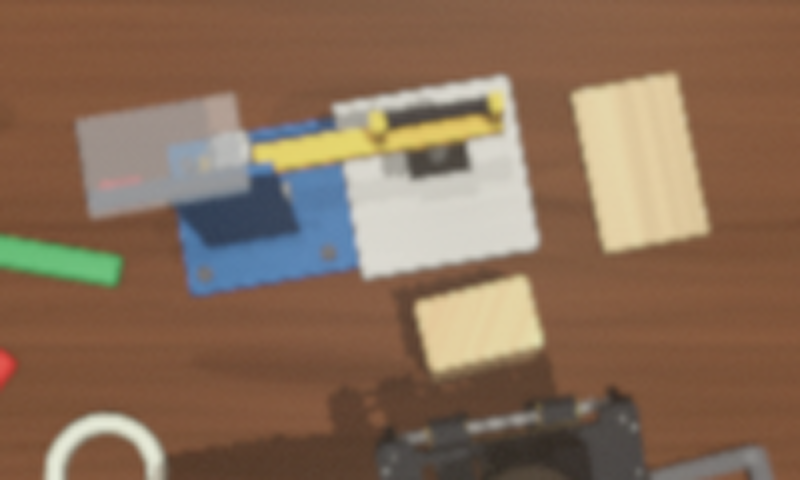

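The gripper stands behind the block with both fingertips ready, but joint 5 is near its limit, so I'll take a milder 15° tilt.

```bash
python3 - <<'E'
from h import *
a=np.radians(15); go([-125,-10,40],rot([np.sin(a),0,-np.cos(a)],[0,1,0]))
E
```

```text
now [-142.9   -9.6  116.5] need [0.0311, -0.0009, 0.1539, 0.0001, 0.0267, -0.0002] dist mm 78.5 deg 9.6
```

>>> play_rows([
  [[0.004,0,0.02,0,0.006,0],[0.01,0,0.05,0,0.012,0],[0.016,0,0.08,0,0.018,0],[0.022,0,0.11,0,0.024,0],[0.028,-0.001,0.14,0,0.0267,0],[0.031,-0.001,0.154,0,0.0267,0],[0.031,-0.001,0.154,0,0.0267,0]],
])

```text
t: 10.45
tcp_pos: [0.466, -0.083, 0.0392]
tool_rot: [0.129, -0.087, 0.988, 0.012]
contact_force: [-0.4, -0.2, -0.7]
opening: 0.0436
```

```bash
python3 - <<'E'
from h import *
rep(); a=np.radians(15); Rt=rot([np.sin(a),0,-np.cos(a)],[0,1,0]); go([-105,-10,40],Rt);go([-66,-10,40],Rt)
E
```

```text
t 10.45 P [-125.5  -10.1   39.2] z [ 0.257  0.001 -0.967] y [0.001 1.    0.001] F(press) [-0.5 -0.1 -0.7] op 43.6 q [ 0.17  0.29 -0.76 -0.01 -0.26 -1.55]
now [-125.5  -10.1   39.2] need [-0.04, 0.0002, 0.0089, 0.0001, -0.0004, -0.0002] dist mm 20.5 deg 0.2
now [-125.5  -10.1   39.2] need [-0.1154, 0.0003, 0.029, 0.0001, -0.0004, -0.0002] dist mm 59.5 deg 0.2
```

>>> play_rows([
  [[-0.01,0,0.002,0,0,0],[-0.02,0,0.005,0,0,0],[-0.03,0,0.008,0,0,0],[-0.04,0,0.01,0,0,0],[-0.048,0,0.012,0,0,0],[-0.056,0,0.014,0,0,0],[-0.064,0,0.016,0,0,0],[-0.072,0,0.018,0,0,0]],
])

```text
t: 11.25
tcp_pos: [0.5025, -0.0765, 0.0395]
tool_rot: [0.128, -0.087, 0.988, 0.012]
contact_force: [-3.5, -0.2, 1.0]
opening: 0.0435
```

```bash
python3 - <<'E'
from h import *
rep(); a=np.radians(15); Rt=rot([np.sin(a),0,-np.cos(a)],[0,1,0]);go([-66,-10,40],Rt)
from bench import viewer
im=viewer.get_image("scene"); a=im["pixels"][:,:,::-1]
cv2.imwrite("pics/scene5z.png",cv2.resize(a[145:285,180:360],None,fx=4.2,fy=4.2,interpolation=cv2.INTER_CUBIC))
E
```

```text
t 11.25 P [-88.5 -10.2  39.5] z [ 0.256  0.001 -0.967] y [0.001 1.    0.001] F(press) [-3.4  0.4  1. ] op 43.5 q [ 0.17  0.33 -0.68 -0.01 -0.3  -1.55]
now [-88.5 -10.2  39.5] need [-0.0437, 0.0005, 0.0104, 0.0001, -0.0005, -0.0003] dist mm 22.5 deg 0.2
```

View pics/scene5z.png

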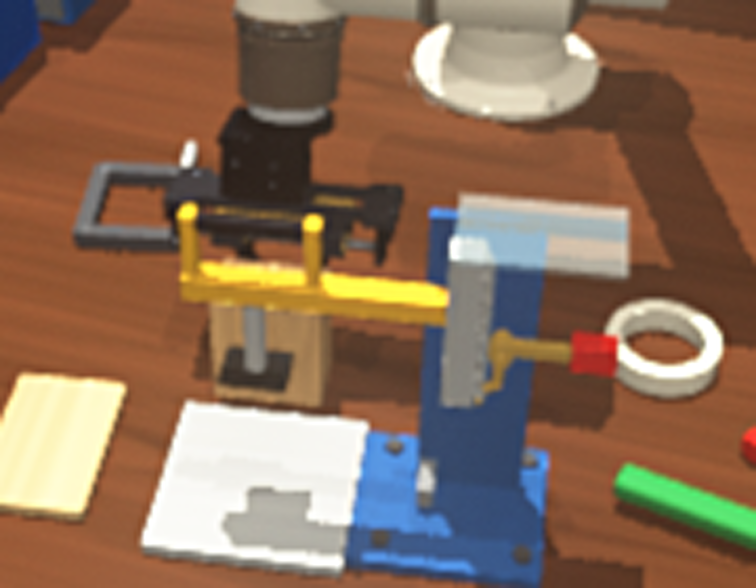

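The block (front face bottom about (215–323,400)) is upright, has turned square and is sliding with about 3.5 N. I'll go on to the step.

>>> play_rows([
  [[-0.008,0,0.002,0,0,0],[-0.014,0,0.003,0,0,0],[-0.02,0,0.005,0,0,0],[-0.026,0,0.006,0,0,0],[-0.032,0,0.008,0,0,0],[-0.037,0,0.009,0,0,0],[-0.04,0,0.01,0,0,0],[-0.042,0,0.01,0,0,0]],
])

```text
t: 12.1
tcp_pos: [0.5245, -0.0726, 0.0401]
tool_rot: [0.129, -0.087, 0.988, 0.012]
contact_force: [-4.9, -0.5, 0.6]
opening: 0.0433
```

```bash
python3 - <<'E'
from h import *
rep()
E
```

```text
t 12.1 P [-66.1 -10.2  40.1] z [ 0.256  0.001 -0.967] y [0.001 1.    0.001] F(press) [-4.9  0.3  0.6] op 43.3 q [ 0.17  0.36 -0.63 -0.01 -0.32 -1.55]
```

>>> play_rows([
  [[-0.002,0,0.0005,0,0,0],[-0.004,0,0.001,0,0,0],[-0.006,0,0.0015,0,0,0],[-0.006,0,0.0015,0,0,0]],
])

```text
t: 12.5
tcp_pos: [0.5243, -0.0726, 0.0392]
tool_rot: [0.125, -0.087, 0.988, 0.012]
contact_force: [-8.9, -0.3, 4.3]
opening: 0.0433
```

Against the step (force rising, no more travel). I'll back off a little, rise, and push high.

```bash
python3 - <<'E'
from h import *
rep(); a=np.radians(15); Rt=rot([np.sin(a),0,-np.cos(a)],[0,1,0])
for p in ([-76,-10,40],[-76,-10,90],[-66,-10,90],[-20,-10,90]): go(p,Rt)
E
```

```text
t 12.5 P [-66.3 -10.2  39.2] z [ 0.25   0.001 -0.968] y [0.002 1.    0.002] F(press) [-8.8  1.3  4.3] op 43.3 q [ 0.17  0.36 -0.63 -0.01 -0.33 -1.55]
now [-66.3 -10.2  39.2] need [0.0183, 0.0004, -0.0064, 0.0001, -0.0015, -0.0004] dist mm 9.7 deg 0.6
now [-66.3 -10.2  39.2] need [-0.0066, 0.0005, -0.1032, 0.0001, -0.0015, -0.0004] dist mm 51.7 deg 0.6
now [-66.3 -10.2  39.2] need [-0.026, 0.0006, -0.0982, 0.0001, -0.0015, -0.0004] dist mm 50.8 deg 0.6
now [-66.3 -10.2  39.2] need [-0.1151, 0.0008, -0.0752, 0.0001, -0.0015, -0.0004] dist mm 68.8 deg 0.6
```

>>> play_rows([
  [[0.01,0,-0.003,0,-0.001,0],[0.018,0,-0.006,0,-0.0015,0],[0.013,0,-0.03,0,-0.0015,0],[0.004,0,-0.07,0,-0.0015,0],[-0.0066,0,-0.1,0,-0.0015,0],[-0.016,0,-0.1,0,-0.0015,0],[-0.023,0,-0.099,0,-0.0015,0],[-0.026,0,-0.098,0,-0.0015,0]],
])

```text
t: 13.3
tcp_pos: [0.524, -0.0727, 0.0891]
tool_rot: [0.129, -0.087, 0.988, 0.012]
contact_force: [-2.0, 0.4, 2.2]
opening: 0.0438
```

```bash
python3 - <<'E'
from h import *
rep(); a=np.radians(15); Rt=rot([np.sin(a),0,-np.cos(a)],[0,1,0])
for p in ([-40,-10,90],[-15,-10,92]): go(p,Rt)
E
```

```text
t 13.3 P [-66.6 -10.2  89.1] z [ 0.257  0.001 -0.966] y [0.002 1.    0.002] F(press) [-1.9  0.7  2.2] op 43.8 q [ 0.17  0.27 -0.59 -0.01 -0.45 -1.56]
now [-66.6 -10.2  89.1] need [-0.0518, 0.0006, 0.0118, 0.0002, -0.0003, -0.0004] dist mm 26.6 deg 0.2
now [-66.6 -10.2  89.1] need [-0.1012, 0.0007, 0.0208, 0.0002, -0.0003, -0.0004] dist mm 51.6 deg 0.2
```

>>> play_rows([
  [[-0.006,0,0.001,0,0,0],[-0.012,0,0.0025,0,0,0],[-0.019,0,0.004,0,0,0],[-0.026,0,0.006,0,0,0],[-0.033,0,0.007,0,0,0],[-0.04,0,0.009,0,0,0],[-0.046,0,0.01,0,0,0],[-0.052,0,0.012,0,0,0]],
])

```text
t: 14.1
tcp_pos: [0.5511, -0.0679, 0.0902]
tool_rot: [0.13, -0.087, 0.988, 0.012]
contact_force: [-2.0, 0.4, 2.7]
opening: 0.0433
```

```bash
python3 - <<'E'
from h import *
rep(); a=np.radians(15); Rt=rot([np.sin(a),0,-np.cos(a)],[0,1,0])
for p in ([-15,-10,90],[-5,-10,90]): go(p,Rt)
from bench import viewer
im=viewer.get_image("scene"); a=im["pixels"][:,:,::-1]
cv2.imwrite("pics/scene6z.png",cv2.resize(a[145:285,180:360],None,fx=4.2,fy=4.2,interpolation=cv2.INTER_CUBIC))
E
```

```text
t 14.1 P [-39.1 -10.3  90.2] z [ 0.258  0.001 -0.966] y [0.002 1.    0.002] F(press) [-1.9  0.8  2.7] op 43.3 q [ 0.17  0.31 -0.53 -0.01 -0.48 -1.56]
now [-39.1 -10.3  90.2] need [-0.0464, 0.0007, 0.0129, 0.0002, -0.0001, -0.0004] dist mm 24.1 deg 0.2
now [-39.1 -10.3  90.2] need [-0.0657, 0.0007, 0.0181, 0.0002, -0.0001, -0.0004] dist mm 34.1 deg 0.2
```

View pics/scene6z.png

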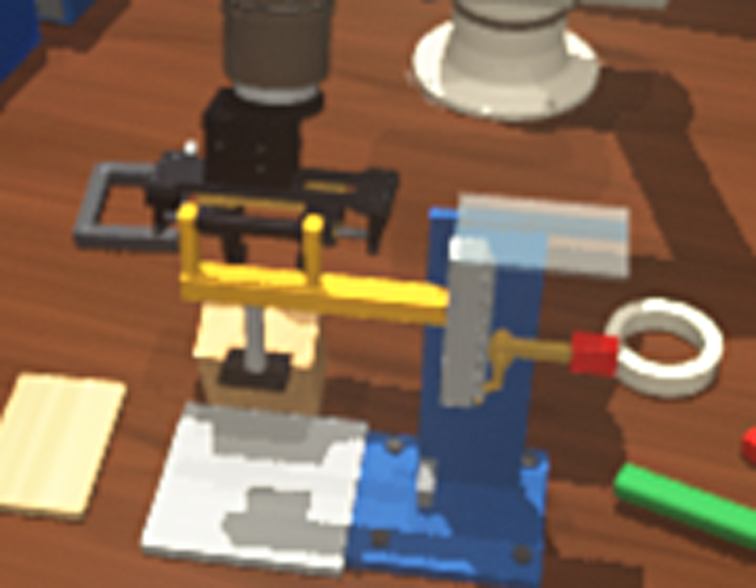

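The block is tipping forward squarely (top edge about (200–318,350)). I'll continue past the balance point.

>>> play_rows([
  [[-0.007,0,0.002,0,0,0],[-0.014,0,0.004,0,0,0],[-0.021,0,0.006,0,0,0],[-0.028,0,0.008,0,0,0],[-0.035,0,0.0095,0,0,0],[-0.042,0,0.0115,0,0,0],[-0.048,0,0.013,0,0,0],[-0.052,0,0.0142,0,0,0]],
])

```text
t: 14.95
tcp_pos: [0.5785, -0.063, 0.09]
tool_rot: [0.13, -0.087, 0.988, 0.012]
contact_force: [-0.0, -0.5, -0.4]
opening: 0.0432
```

```bash
python3 - <<'E'
from h import *
rep(); a=np.radians(15); Rt=rot([np.sin(a),0,-np.cos(a)],[0,1,0])
for p in ([-5,-10,90],[-60,-10,110]): go(p,Rt)
from bench import viewer
im=viewer.get_image("scene"); a=im["pixels"][:,:,::-1]
cv2.imwrite("pics/scene7z.png",cv2.resize(a[145:285,180:360],None,fx=4.2,fy=4.2,interpolation=cv2.INTER_CUBIC))
E
```

```text
t 14.95 P [-11.3 -10.3  90. ] z [ 0.258  0.001 -0.966] y [0.002 1.    0.002] F(press) [-0.1 -0.5 -0.4] op 43.2 q [ 0.17  0.34 -0.47 -0.01 -0.5  -1.56]
now [-11.3 -10.3  90. ] need [-0.0121, 0.0007, 0.0032, 0.0001, -0.0001, -0.0004] dist mm 6.3 deg 0.1
now [-11.3 -10.3  90. ] need [0.0838, 0.0005, -0.0639, 0.0001, -0.0001, -0.0004] dist mm 52.7 deg 0.1
```

View pics/scene7z.png

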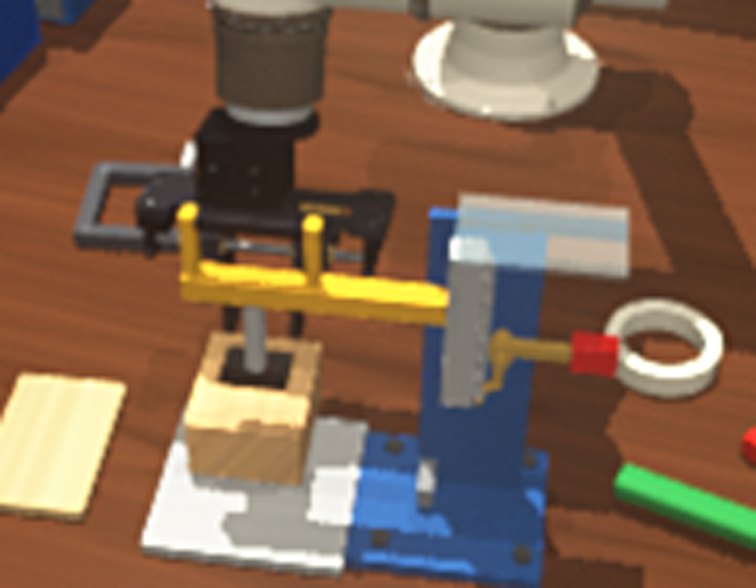

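The block has fallen onto the bed; its far end is at about (187–310, 415–480). I'll back the fingers away and measure it.

>>> play_rows([
  [[0.005,0,-0.012,0,0,0],[0.025,0,-0.03,0,0,0],[0.06,0,-0.05,0,0,0],[0.1,0,-0.065,0,0,0],[0.14,0,-0.075,0,0,0],[0.16,0,-0.08,0,0,0],[0.165,0,-0.08,0,0,0]],
])

```text
t: 15.7
tcp_pos: [0.4888, -0.079, 0.1079]
tool_rot: [0.13, -0.087, 0.988, 0.012]
contact_force: [0.4, -1.0, 0.4]
opening: 0.0438
```

```bash
python3 - <<'E'
from h import *
rep()
from bench import viewer
im=viewer.get_image("scene"); a=im["pixels"][:,:,::-1]
cv2.imwrite("pics/scene8z.png",cv2.resize(a[175:285,200:340],None,fx=5.4,fy=5.4,interpolation=cv2.INTER_CUBIC))
im=viewer.get_image("top"); a=im["pixels"][:,:,::-1]
cv2.imwrite("pics/top8z.png",cv2.resize(a[130:220,200:320],None,fx=6,fy=6,interpolation=cv2.INTER_CUBIC))
E
```

```text
t 15.7 P [-102.4  -10.2  107.9] z [ 0.259  0.001 -0.966] y [0.002 1.    0.001] F(press) [ 0.2 -1.   0.4] op 43.8 q [ 0.17  0.19 -0.64 -0.01 -0.48 -1.55]
```

View pics/scene8z.png

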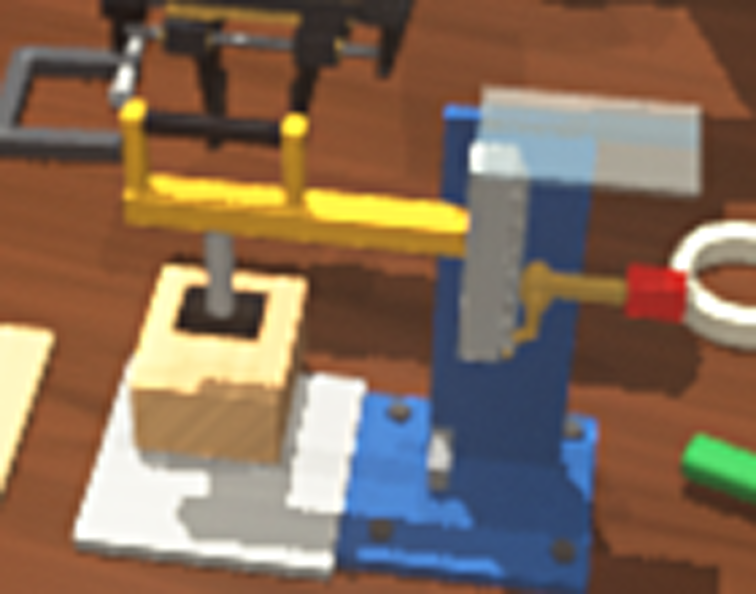

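View pics/top8z.png

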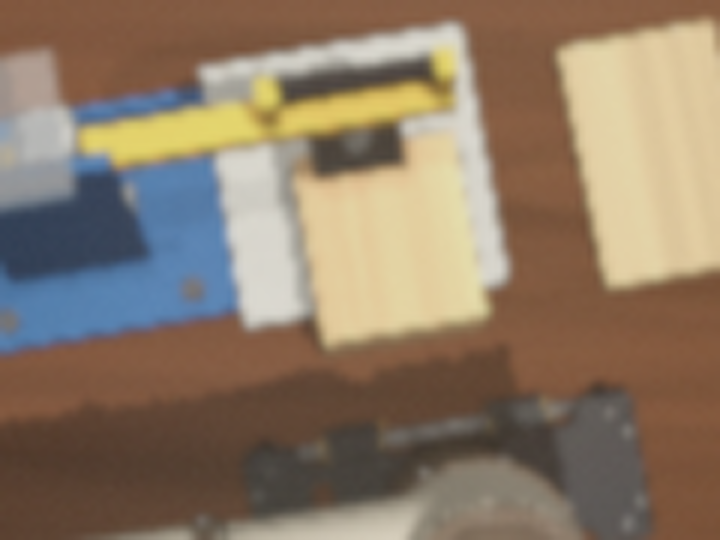

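```bash
python3 - <<'E'
from h import *
t=(np.array([(325,348),(491,316)])+.5)/6-.5+[200,130]
s=(np.array([(170,265),(305,280),(281,392),(132,387)])+.5)/5.4-.5+[200,175]
sb=(np.array([(140,453),(279,460)])+.5)/5.4-.5+[200,175]
for n,u,z in(("top",t,.068),("scene",s,.068),("scene",sb,.012)): print(n,[toP(w).round(1) for w in onplane(n,u,z)])
a=np.radians(15); Rt=rot([np.sin(a),0,-np.cos(a)],[0,1,0])
for p in ([-55,-5,40],[-10,-5,40]): go(p,Rt)
E
```

```text
top [array([-27.8,  34.1,  68. ]), array([-26.4, -57.1,  68. ])]
scene [array([-26.4, -52.9,  68. ]), array([-25.3,  33.1,  68. ]), array([72. , 33.9, 68. ]), array([ 81. , -53.1,  68. ])]
scene [array([ 81.1, -51.3,  12. ]), array([74.2, 32.5, 12. ])]
now [-100.8  -10.2  107.8] need [-0.0532, 0.0105, 0.1548, 0.0001, 0.0002, -0.0003] dist mm 82.0 deg 0.1
now [-100.8  -10.2  107.8] need [-0.1401, 0.0106, 0.1782, 0.0001, 0.0002, -0.0003] dist mm 113.5 deg 0.1
```

Block lies square: x from -27 to +77, y centre about -10.5 (top and scene views agree within 3 mm; its length and width come out right). It slid back as expected, so I need about +33 mm. I'll descend behind it.

```bash
python3 - <<'E'
from h import *
a=np.radians(15); Rt=rot([np.sin(a),0,-np.cos(a)],[0,1,0])
for p in ([-60,-10,40],): go(p,Rt)
E
```

```text
now [-100.8  -10.2  107.8] need [-0.0436, 0.0005, 0.1522, 0.0001, 0.0002, -0.0003] dist mm 79.2 deg 0.1
```

>>> play_rows([
  [[-0.006,0,0.02,0,0,0],[-0.014,0,0.05,0,0,0],[-0.023,0,0.08,0,0,0],[-0.031,0,0.11,0,0,0],[-0.038,0,0.135,0,0,0],[-0.0436,0,0.152,0,0,0],[-0.0436,0,0.152,0,0,0]],
])

```text
t: 16.5
tcp_pos: [0.5308, -0.0714, 0.0386]
tool_rot: [0.129, -0.087, 0.988, 0.012]
contact_force: [0.5, -0.7, -0.1]
opening: 0.0437
```

```bash
python3 - <<'E'
from h import *
rep(); a=np.radians(15); Rt=rot([np.sin(a),0,-np.cos(a)],[0,1,0])
for p in ([-38,-10,40],[-20,-10,40],[-3,-10,40],): go(p,Rt)
E
```

```text
t 16.5 P [-59.7 -10.2  38.6] z [ 0.258  0.001 -0.966] y [0.002 1.    0.001] F(press) [ 0.4 -0.8 -0.1] op 43.7 q [ 0.17  0.37 -0.62 -0.01 -0.32 -1.55]
now [-59.7 -10.2  38.6] need [-0.0427, 0.0004, 0.0085, 0.0001, -0.0002, -0.0003] dist mm 21.8 deg 0.1
now [-59.7 -10.2  38.6] need [-0.0775, 0.0005, 0.0178, 0.0001, -0.0002, -0.0003] dist mm 39.8 deg 0.1
now [-59.7 -10.2  38.6] need [-0.1103, 0.0005, 0.0265, 0.0001, -0.0002, -0.0003] dist mm 56.7 deg 0.1
```

>>> play_rows([
  [[-0.012,0,0.0025,0,0,0],[-0.024,0,0.005,0,0,0],[-0.033,0,0.007,0,0,0],[-0.04,0,0.009,0,0,0],[-0.046,0,0.0105,0,0,0],[-0.052,0,0.012,0,0,0],[-0.058,0,0.0135,0,0,0],[-0.064,0,0.015,0,0,0]],
])

```text
t: 17.3
tcp_pos: [0.5605, -0.0663, 0.0389]
tool_rot: [0.127, -0.087, 0.988, 0.012]
contact_force: [-4.8, -1.2, 3.3]
opening: 0.0431
```

>>> play_rows([
  [[-0.006,0,0.0015,0,0,0],[-0.012,0,0.003,0,0,0],[-0.018,0,0.0045,0,0,0],[-0.024,0,0.006,0,0,0],[-0.03,0,0.0075,0,0,0],[-0.036,0,0.009,0,0,0],[-0.041,0,0.0103,0,0,0],[-0.045,0,0.011,0,0,0]],
])

```text
t: 18.1
tcp_pos: [0.5835, -0.0622, 0.039]
tool_rot: [0.127, -0.087, 0.988, 0.012]
contact_force: [-2.0, 0.5, -1.0]
opening: 0.0435
```

```bash
python3 - <<'E'
from h import *
rep(); a=np.radians(15); Rt=rot([np.sin(a),0,-np.cos(a)],[0,1,0])
for p in ([-3,-10,40],): go(p,Rt)
from bench import viewer
im=viewer.get_image("scene"); a=im["pixels"][:,:,::-1]
cv2.imwrite("pics/scene9z.png",cv2.resize(a[175:285,200:340],None,fx=5.4,fy=5.4,interpolation=cv2.INTER_CUBIC))
E
```

```text
t 18.1 P [ -6.2 -10.4  39. ] z [ 0.252  0.001 -0.968] y [0.003 1.    0.002] F(press) [-1.9  0.8 -1. ] op 43.5 q [ 0.17  0.43 -0.5  -0.01 -0.39 -1.56]
now [ -6.2 -10.4  39. ] need [-0.0066, 0.0007, -0.0003, 0.0002, -0.0011, -0.0005] dist mm 3.3 deg 0.4
```

View pics/scene9z.png

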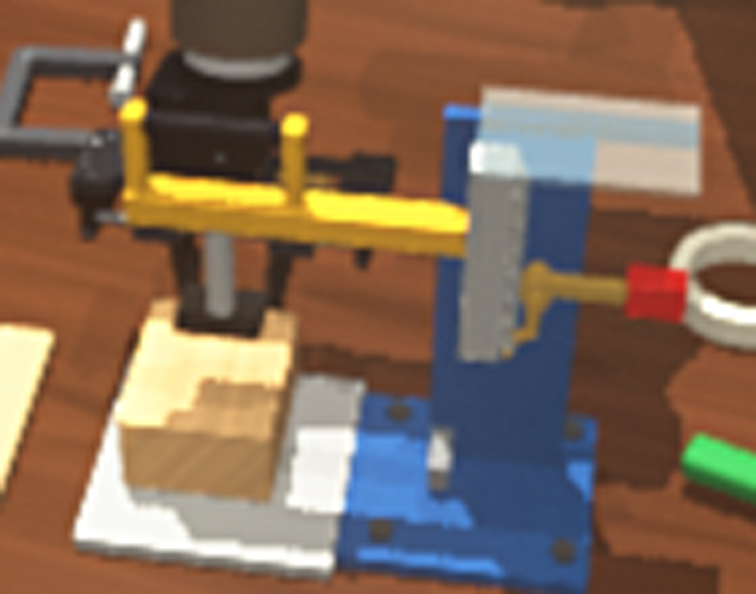

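>>> play_rows([
  [[0.02,0,-0.005,0,0,0],[0.06,0,-0.02,0,0,0],[0.11,0,-0.05,0,0,0],[0.13,0,-0.11,0,0,0],[0.13,0,-0.19,0,0,0],[0.13,0,-0.27,0,0,0],[0.13,0,-0.35,0,0,0],[0.13,0,-0.4,0,0,0]],
])

```text
t: 18.95
tcp_pos: [0.4729, -0.0822, 0.2205]
tool_rot: [0.131, -0.087, 0.988, 0.012]
contact_force: [1.1, -0.2, 0.0]
opening: 0.0435
```

```bash
python3 - <<'E'
from h import *
rep()
from bench import viewer
im=viewer.get_image("scene"); a=im["pixels"][:,:,::-1]
cv2.imwrite("pics/scene10z.png",cv2.resize(a[175:285,200:340],None,fx=5.4,fy=5.4,interpolation=cv2.INTER_CUBIC))
im=viewer.get_image("top"); a=im["pixels"][:,:,::-1]
cv2.imwrite("pics/top10z.png",cv2.resize(a[130:220,200:320],None,fx=6,fy=6,interpolation=cv2.INTER_CUBIC))
b=np.radians(42); 
for sy in (-1,1): go([70,340,300],rot([0,-np.sin(b),-np.cos(b)],[sy,0,0]))
E
```

```text
t 18.95 P [-118.5  -10.6  220.5] z [ 0.261  0.    -0.965] y [0.002 1.    0.001] F(press) [ 1.  -0.3  0. ] op 43.5 q [ 0.16  0.01 -0.5  -0.   -0.79 -1.56]
now [-117.2  -10.7  221.7] need [-0.4014, 0.702, -0.052, 0.0597, 0.1241, -0.252] dist mm 405.2 deg 103.4
now [-117.2  -10.7  221.7] need [-0.4014, 0.702, -0.052, 0.1208, -0.0581, 0.2207] dist mm 405.2 deg 93.0
```

View pics/scene10z.png

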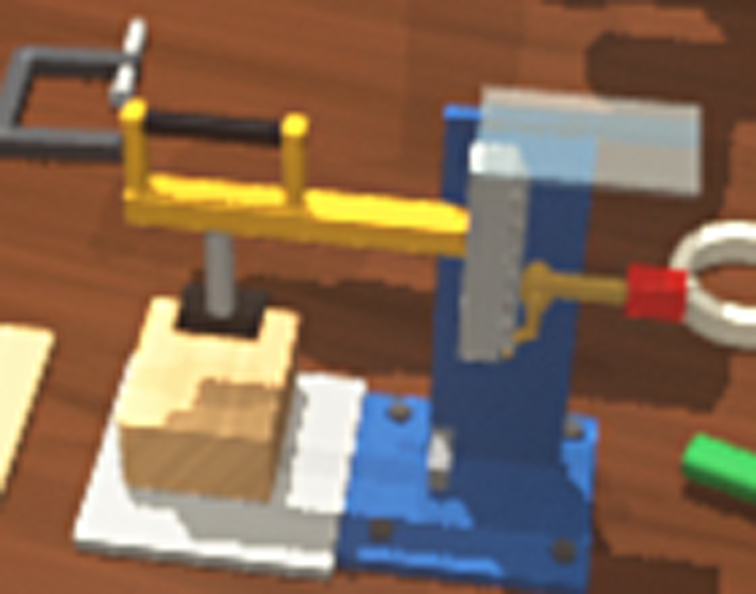

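View pics/top10z.png

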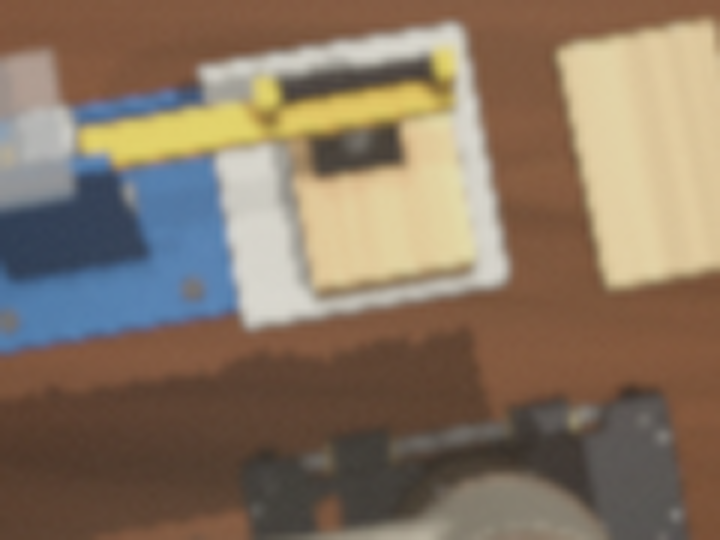

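```bash
python3 - <<'E'
from h import *
t=(np.array([(316,297),(475,267)])+.5)/6-.5+[200,130]
s=(np.array([(118,425),(274,440)])+.5)/5.4-.5+[200,175]
sb=(np.array([(126,488),(268,498)])+.5)/5.4-.5+[200,175]
for n,u,z in(("top",t,.068),("scene",s,.068),("scene",sb,.012)): print(n,[toP(w).round(1) for w in onplane(n,u,z)])
E
```

```text
top [array([ 0.4, 34.1, 68. ]), array([  1.5, -53.4,  68. ])]
scene [array([111.7, -54.3,  68. ]), array([109.8,  36. ,  68. ])]
scene [array([109.4, -53.5,  12. ]), array([104.5,  30.9,  12. ])]
```

Block front face is at about +1 to +4 mm, so the centre is about (55,-10): square and wholly under the pad. Next I'll go left and above for the slanted approach to the tab.

>>> play_rows([
  [[-0.01,0.02,-0.05,0.003,0.006,-0.012],[-0.03,0.06,-0.12,0.007,0.014,-0.028],[-0.05,0.1,-0.19,0.011,0.022,-0.044],[-0.07,0.15,-0.24,0.015,0.03,-0.06],[-0.1,0.2,-0.27,0.019,0.038,-0.076],[-0.13,0.26,-0.28,0.023,0.046,-0.093],[-0.16,0.31,-0.28,0.026,0.054,-0.11],[-0.19,0.36,-0.28,0.03,0.062,-0.126]],
], jaw=0.5)

```text
t: 19.85
tcp_pos: [0.4969, 0.1063, 0.3816]
tool_rot: [-0.054, -0.448, 0.88, -0.147]
contact_force: [1.1, 1.0, 0.8]
opening: 0.0435
```

```bash
python3 - <<'E'
from h import *
rep()
b=np.radians(42); go([70,360,300],rot([0,-np.sin(b),-np.cos(b)],[-1,0,0]))
E
```

```text
t 19.85 P [-61.7 170.7 381.6] z [-0.018 -0.309 -0.951] y [-0.694  0.688 -0.21 ] F(press) [1.2 0.8 0.8] op 43.5 q [ 0.69  0.14 -0.07  0.26 -1.54 -1.35]
now [-61.7 170.7 381.6] need [-0.475, 0.1121, 0.0337, 0.0294, 0.0619, -0.1253] dist mm 244.6 deg 51.4
```

>>> play_rows([
  [[-0.05,0.012,0,0.003,0.008,-0.015],[-0.11,0.026,0.004,0.007,0.015,-0.031],[-0.17,0.04,0.008,0.011,0.023,-0.047],[-0.23,0.055,0.014,0.015,0.031,-0.063],[-0.3,0.07,0.02,0.019,0.039,-0.079],[-0.37,0.087,0.026,0.023,0.047,-0.095],[-0.43,0.102,0.03,0.026,0.055,-0.111],[-0.475,0.112,0.034,0.0294,0.062,-0.125]],
])

```text
t: 20.65
tcp_pos: [0.5937, 0.3178, 0.2966]
tool_rot: [0.232, 0.717, -0.597, 0.275]
contact_force: [0.3, 0.2, -0.4]
opening: 0.0431
```

```bash
python3 - <<'E'
from h import *
rep()
b=np.radians(42); z=np.array([0,-np.sin(b),-np.cos(b)]); Rt=rot(z,[-1,0,0])
tab=np.array([70,240,174])
for k in (0,-80,19): print(k,tab+k*z); go(tab+k*z,Rt)
E
```

```text
t 20.65 P [ 70.9 361.8 296.6] z [-0.    -0.671 -0.741] y [-1.    -0.003  0.003] F(press) [ 0.3  0.2 -0.4] op 43.1 q [ 0.93  0.63  0.22  0.51 -1.7  -0.83]
0 [ 70. 240. 174.]
now [ 70.9 361.8 296.6] need [0.0159, 0.0019, 0.3454, 0.0, -0.0005, 0.0007] dist mm 172.9 deg 0.3
-80 [ 70.         293.53044851 233.45158604]
now [ 70.9 361.8 296.6] need [0.0164, 0.0019, 0.1854, 0.0, -0.0005, 0.0007] dist mm 93.1 deg 0.3
19 [ 70.         227.28651848 159.88024832]
now [ 70.9 361.8 296.6] need [0.0158, 0.0019, 0.3834, 0.0, -0.0005, 0.0007] dist mm 191.9 deg 0.3
```

Slanted pose reached with joints well inside their ranges. For guard clearance while lifting, I'll use 44° and aim 6 mm outward of the tab's middle.

```bash
python3 - <<'E'
from h import *
b=np.radians(44); z=np.array([0,-np.sin(b),-np.cos(b)]); Rt=rot(z,[-1,0,0])
tab=np.array([70,246,174])
for k in (-60,14): print(k,tab+k*z); go(tab+k*z,Rt)
E
```

```text
-60 [ 70.         287.67950223 217.16038802]
now [ 70.9 361.8 296.6] need [0.0032, 0.0019, 0.2174, 0.0, 0.0051, 0.0007] dist mm 108.7 deg 1.8
14 [ 70.         236.27478281 163.9292428 ]
now [ 70.9 361.8 296.6] need [0.0079, 0.0019, 0.3653, 0.0, 0.0051, 0.0007] dist mm 182.7 deg 1.8
```

>>> play_rows([
  [[0,0.001,0.03,0,0.002,0],[0.001,0.002,0.07,0,0.005,0.0007],[0.002,0.002,0.11,0,0.005,0.0007],[0.002,0.002,0.15,0,0.005,0.0007],[0.003,0.002,0.18,0,0.005,0.0007],[0.003,0.002,0.2,0,0.005,0.0007],[0.003,0.002,0.217,0,0.005,0.0007],[0.003,0.002,0.217,0,0.005,0.0007]],
])

```text
t: 21.45
tcp_pos: [0.6055, 0.2441, 0.2162]
tool_rot: [0.241, 0.711, -0.595, 0.287]
contact_force: [0.7, -0.2, 0.3]
opening: 0.0436
```

```bash
python3 - <<'E'
from h import *
rep()
b=np.radians(44); z=np.array([0,-np.sin(b),-np.cos(b)]); Rt=rot(z,[-1,0,0])
tab=np.array([70,246,174])
for k in (14,): go(tab+k*z,Rt)
from bench import viewer
im=viewer.get_image("scene"); a=im["pixels"][:,:,::-1]
cv2.imwrite("pics/scene11z.png",cv2.resize(a[145:285,240:400],None,fx=4.2,fy=4.2,interpolation=cv2.INTER_CUBIC))
im=viewer.get_image("top"); a=im["pixels"][:,:,::-1]
cv2.imwrite("pics/top11z.png",cv2.resize(a[110:230,140:300],None,fx=4.5,fy=4.5,interpolation=cv2.INTER_CUBIC))
E
```

```text
t 21.45 P [ 69.6 287.2 216.2] z [-0.002 -0.695 -0.719] y [-1.     0.     0.002] F(press) [ 0.7 -0.3  0.3] op 43.6 q [ 0.86  0.62 -0.03  0.57 -1.49 -0.9 ]
now [ 69.6 287.2 216.2] need [0.0007, -0.001, 0.1459, 0.0002, -0.0, 0.0002] dist mm 73.0 deg 0.1
```

View pics/scene11z.png

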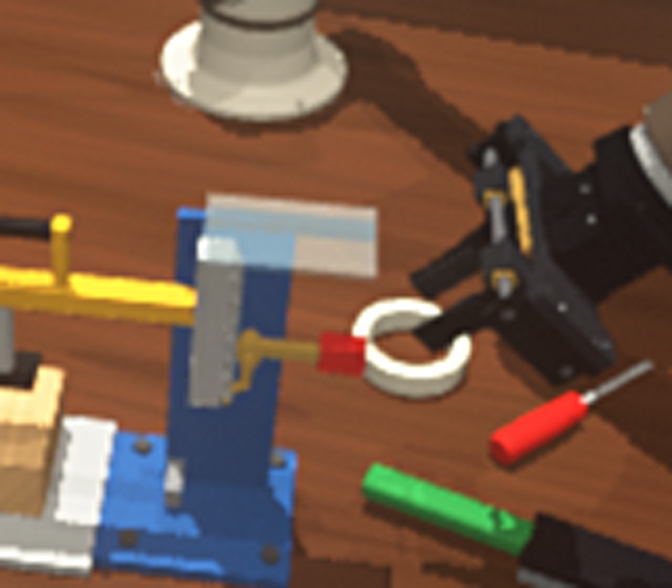

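View pics/top11z.png

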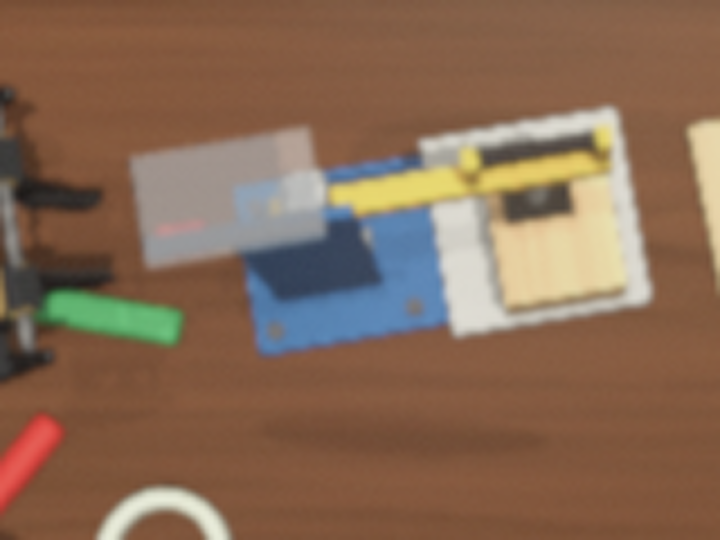

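Fingers (tips at (415,275) and (420,335) in the scene zoom) straddle the line of the red tab (340,352) and stay clear of the guard. I'll go in.

>>> play_rows([
  [[0,-0.001,0.02,0,0,0],[0,-0.001,0.045,0,0,0],[0,-0.001,0.07,0,0,0],[0,-0.001,0.095,0,0,0],[0,-0.001,0.12,0,0,0],[0,-0.001,0.138,0,0,0],[0,-0.001,0.146,0,0,0],[0,-0.001,0.146,0,0,0]],
])

```text
t: 22.35
tcp_pos: [0.6155, 0.1948, 0.1645]
tool_rot: [0.24, 0.711, -0.595, 0.287]
contact_force: [-0.3, 0.6, 0.4]
opening: 0.0437
```

```bash
python3 - <<'E'
from h import *
rep()
from bench import viewer
im=viewer.get_image("scene"); a=im["pixels"][:,:,::-1]
cv2.imwrite("pics/scene12z.png",cv2.resize(a[145:285,240:400],None,fx=4.2,fy=4.2,interpolation=cv2.INTER_CUBIC))
E
```

```text
t 22.35 P [ 70.7 236.9 164.5] z [-0.    -0.694 -0.72 ] y [-1. -0.  0.] F(press) [-0.2  0.6  0.4] op 43.7 q [ 0.8   0.62 -0.16  0.62 -1.34 -0.94]
```

View pics/scene12z.png

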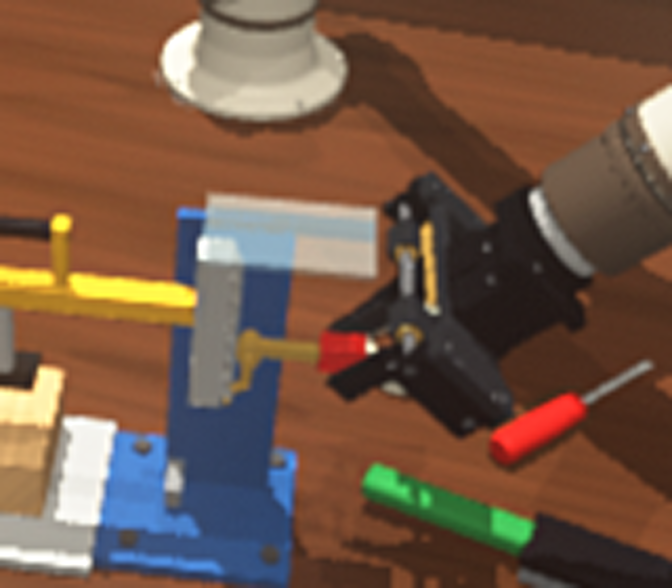

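The tab at (345,350) sits between the fingers, and the guard edge at (376,275) is clear of the gripper. Closing.

>>> play_rows([
  [[0,0,0,0,0,0],[0,0,0,0,0,0],[0,0,0,0,0,0],[0,0,0,0,0,0],[0,0,0,0,0,0],[0,0,0,0,0,0],[0,0,0,0,0,0]],
], jaw=0)

```text
t: 23.1
tcp_pos: [0.6149, 0.1955, 0.165]
tool_rot: [0.24, 0.711, -0.595, 0.287]
contact_force: [-5.5, 1.5, 1.2]
opening: 0.0178
```

```bash
python3 - <<'E'
from h import *
rep()
s,Rn=st(); p=toP(s["tcp_pos"]);Rt=Rn
for th in (.1,.2,.3):
    # grasp point rotates about pin (y176,z170)
    g=np.array([246-176,174-170]); c,s_=np.cos(th),np.sin(th); d=np.array([c*g[0]-s_*g[1],s_*g[0]+c*g[1]])-g
    print(th,d); go(p+[0,d[0],d[1]],Rt)
E
```

```text
t 23.1 P [ 70.2 237.7 165. ] z [-0.    -0.694 -0.72 ] y [-1. -0.  0.] F(press) [-5.1  2.4  1.2] op 17.8 q [ 0.8   0.62 -0.16  0.62 -1.34 -0.94]
0.1 [-0.7490421   6.96835583]
now [ 70.2 237.7 165. ] need [0.0108, 0.0, -0.009, 0.0, 0.0, 0.0] dist mm 7.0 deg 0.0
0.2 [-2.19001687 13.82711947]
now [ 70.2 237.7 165. ] need [0.0224, 0.0, -0.0169, 0.0, 0.0, 0.0] dist mm 14.0 deg 0.0
0.3 [-4.30852659 20.50776042]
now [ 70.2 237.7 165. ] need [0.0347, 0.0, -0.0235, 0.0, 0.0, 0.0] dist mm 21.0 deg 0.0
```

Gripped (17.8 mm). Lifting along the pawl's arc to about 0.3 rad and holding.

>>> play_rows([
  [[0.0054,0,-0.0046,0,0,0],[0.0108,0,-0.009,0,0,0],[0.0166,0,-0.013,0,0,0],[0.0224,0,-0.017,0,0,0],[0.0285,0,-0.02,0,0,0],[0.0347,0,-0.0235,0,0,0],[0.0347,0,-0.0235,0,0,0],[0.0347,0,-0.0235,0,0,0]],
])

```text
t: 23.9
tcp_pos: [0.6155, 0.1909, 0.1857]
tool_rot: [0.241, 0.711, -0.595, 0.287]
contact_force: [-0.4, -0.6, -6.7]
opening: 0.0178
```

>>> play_rows([
  [[0,0,0,0,0,0],[0,0,0,0,0,0],[0,0,0,0,0,0],[0,0,0,0,0,0],[0,0,0,0,0,0],[0,0,0,0,0,0]],
])

```text
t: 24.5
tcp_pos: [0.6155, 0.191, 0.1857]
tool_rot: [0.241, 0.711, -0.595, 0.287]
contact_force: [-2.1, 1.1, -5.8]
opening: 0.0177
```

```bash
python3 - <<'E'
from h import *
rep()
from bench import viewer
im=viewer.get_image("scene"); a=im["pixels"][:,:,::-1]
cv2.imwrite("pics/scene13z.png",cv2.resize(a[165:285,210:370],None,fx=4.7,fy=4.7,interpolation=cv2.INTER_CUBIC))
E
```

```text
t 24.5 P [ 70.  233.1 185.7] z [-0.001 -0.695 -0.719] y [-1.     0.     0.001] F(press) [-1.8  1.5 -5.8] op 17.7 q [ 0.79  0.6  -0.15  0.62 -1.37 -0.92]
```

View pics/scene13z.png

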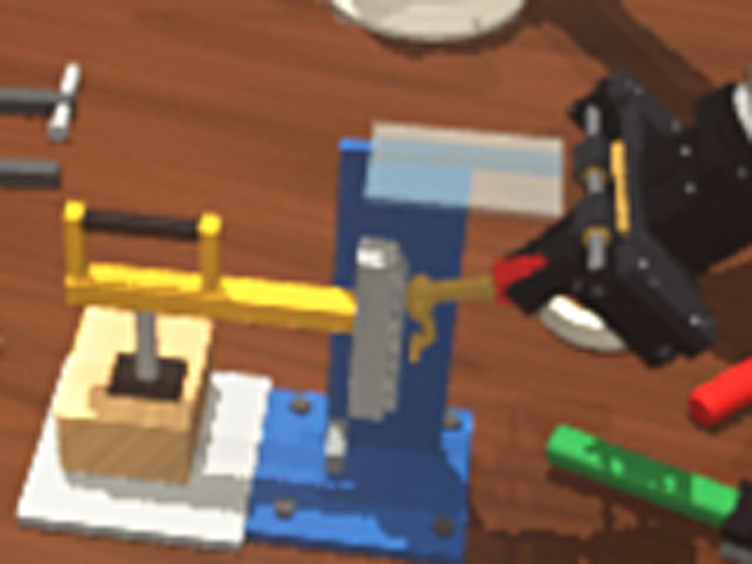

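The rail has dropped: the pad at (147,375) rests on the block's top face, and the lifted lever is clear of the teeth. I'll lower the tab back home, then release.

>>> play_rows([
  [[-0.0062,0,0.0035,0,0,0],[-0.0123,0,0.0065,0,0,0],[-0.018,0,0.0105,0,0,0],[-0.024,0,0.0145,0,0,0],[-0.0295,0,0.019,0,0,0],[-0.034,0,0.023,0,0,0],[-0.034,0,0.023,0,0,0]],
])

```text
t: 25.25
tcp_pos: [0.6148, 0.1953, 0.1656]
tool_rot: [0.241, 0.711, -0.595, 0.287]
contact_force: [-3.1, -1.1, 4.5]
opening: 0.0178
```

>>> play_rows([
  [[0,0,0,0,0,0],[0,0,0,0,0,0],[0,0,0,0,0,0],[0,0,0,0,0,0],[0,0,0,0,0,0],[0,0,0,0,0,0]],
], jaw=0.5)

```text
t: 25.85
tcp_pos: [0.6149, 0.1954, 0.1655]
tool_rot: [0.241, 0.711, -0.595, 0.287]
contact_force: [0.4, -0.4, -0.1]
opening: 0.0428
```

```bash
python3 - <<'E'
from h import *
rep()
E
```

```text
t 25.85 P [ 70.2 237.6 165.5] z [-0.    -0.695 -0.719] y [-1. -0.  0.] F(press) [ 0.3 -0.5 -0.1] op 42.8 q [ 0.8   0.62 -0.16  0.62 -1.34 -0.94]
```

Back out along the fingers' axis, then clear.

>>> play_rows([
  [[0,0,-0.02,0,0,0],[0,0,-0.06,0,0,0],[0,0,-0.11,0,0,0],[0,0,-0.17,0,0,0],[0,0,-0.23,0,0,0],[0,0,-0.28,0,0,0],[0,0,-0.3,0,0,0],[0,0,-0.3,0,0,0]],
])

```text
t: 26.65
tcp_pos: [0.5964, 0.2993, 0.2742]
tool_rot: [0.239, 0.712, -0.595, 0.288]
contact_force: [0.1, -0.3, -1.5]
opening: 0.0432
```

```bash
python3 - <<'E'
from h import *
rep()
from bench import viewer
im=viewer.get_image("scene"); a=im["pixels"][:,:,::-1]
cv2.imwrite("pics/scene14.png",a)
cv2.imwrite("pics/scene14z.png",cv2.resize(a[165:285,210:370],None,fx=4.7,fy=4.7,interpolation=cv2.INTER_CUBIC))
im=viewer.get_image("top"); a=im["pixels"][:,:,::-1]
cv2.imwrite("pics/top14.png",a)
z=lambda u:((u-[210,165]+.5)*4.7-.5).round(0)
for h in (.054,.055,.072): print(h,z(proj("scene",np.array([toW([88,25,13+h*1e3]),toW([88,-25,13+h*1e3]),toW([70,48,157+h*1e3]),toW([70,240,174])]))).tolist())
a0=cv2.imread("pics/top0.png").astype(int); d=np.abs(a0-a).max(2); 
print(cv2.imwrite("pics/diff.png",np.clip(d*2,0,255).astype(np.uint8)))
E
```

```text
t 26.65 P [ 70.4 343.1 274.2] z [ 0.002 -0.694 -0.72 ] y [-1.    -0.001 -0.001] F(press) [ 0.  -0.3 -1.5] op 43.2 q [ 0.92  0.63  0.14  0.54 -1.65 -0.86]
0.054 [[180.0, 405.0], [107.0, 397.0], [218.0, 226.0], [525.0, 301.0]]
0.055 [[180.0, 404.0], [107.0, 396.0], [218.0, 224.0], [525.0, 301.0]]
0.072 [[180.0, 386.0], [106.0, 378.0], [218.0, 203.0], [525.0, 301.0]]
True
```

View pics/scene14z.png

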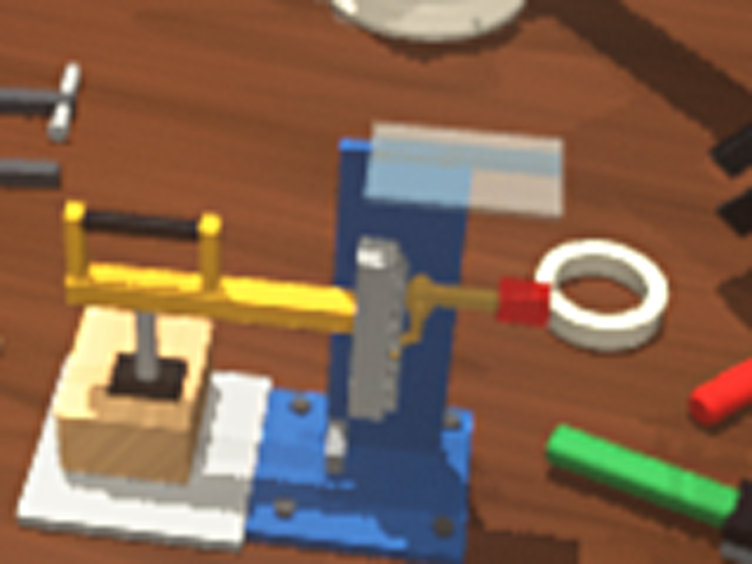

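View pics/top14.png

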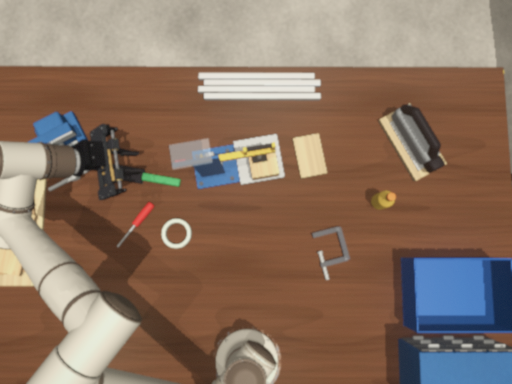

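View pics/diff.png

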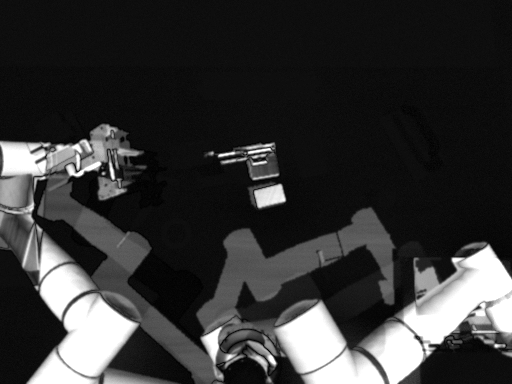

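The tab sits at (525,301) in the zoom, exactly its predicted home position. The pad matches joint 0.055 on the block. The difference picture shows changes only in the press, the block and the arm with its shadow. Handing in.

```bash
python3 - <<'E'
from bench import arm
print(arm.finish_job())
E
```

```text
the job is handed in; nothing more can be done
None
```

I did the whole job in the order asked and handed it in at about 27 s, well under the 72 s limit. No verdict is reported.

- **Hold-down:** I raised it to just above the top notch, where it hung on the pawl at 0.108. The pad's picture position matched that height, and the force read about 0 N after I let go.
- **Block:** I slid it square against the step and tipped it over. It slid back, so I pushed it home. It lies flat and square with its centre about 55 mm behind the front edge and 10 mm right of the middle line, wholly under the pad. The two camera views differed by about 2–5 mm.
- **Tab:** I lifted it to about 0.3 rad with the tool slanted 44°, and the pad came down onto the block. I then lowered the tab back with the fingers still holding it, instead of letting it snap home, and released it.
- **Last checks:** The pad fits a joint reading of about 0.055, within 3 to 5 pixels of the enlarged picture (about one camera pixel). The tab is exactly at its home position. Comparing top views from before and after, nothing else visible had moved. The gripper stands clear, and the highest force I read was about 11 N. No check failed.

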